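Close the breakfast buffet jars with their stacked lids

TASK

Breakfast is over: take the stack of lids apart from the top down, one lid at a time, and put each lid on the jar of its own colour, so that it lies flat on the rim, centred, with the mouth fully covered. Set the lids down rather than dropping them, and leave the jars standing where they are. Do not disturb the upturned cup or the sugar shaker.

Things in the scene. Friction and masses are not known exactly. Their poses are not given: they have to be found in the camera images.
- lid_yellow: smallest stoneware lid, yellow: flat disc 58 mm in diameter, 8 mm thick, with a central cylindrical knob 34 mm in diameter standing 24 mm above it, flat-topped (32 mm tall in all). Starts on top of the stack; lids are stacked level and concentric, each on the knob of the next larger. Origin: centre of its flat underside; z up. Yaw means nothing. Loose, 0.06 to 0.2 kg; lift by the knob.
- lid_red: second smallest stoneware lid, red: flat disc 74 mm in diameter, 8 mm thick, with a central cylindrical knob 34 mm in diameter standing 24 mm above it, flat-topped (32 mm tall in all). Starts second from the top; lids are stacked level and concentric, each on the knob of the next larger. Origin: centre of its flat underside; z up. Yaw means nothing. Loose, 0.06 to 0.2 kg; lift by the knob.
- lid_green: second largest stoneware lid, green: flat disc 90 mm in diameter, 8 mm thick, with a central cylindrical knob 34 mm in diameter standing 24 mm above it, flat-topped (32 mm tall in all). Starts third from the top; lids are stacked level and concentric, each on the knob of the next larger. Origin: centre of its flat underside; z up. Yaw means nothing. Loose, 0.06 to 0.2 kg; lift by the knob.
- lid_blue: largest stoneware lid, blue: flat disc 106 mm in diameter, 8 mm thick, with a central cylindrical knob 34 mm in diameter standing 24 mm above it, flat-topped (32 mm tall in all). Starts at the bottom, on the table; lids are stacked level and concentric, each on the knob of the next larger. Origin: centre of its flat underside; z up. Yaw means nothing. Loose, 0.06 to 0.2 kg; lift by the knob.
- jar_yellow: smallest jar, yellow: upright open stoneware cylinder with a beige foot, outer diameter 50 mm, 65 mm tall, wall 8 mm (mouth 34 mm), dry food inside well below the rim. The yellow lid rests flat on its rim, 4 mm wider all round; the lid's origin is then 65 mm above the jar's. Origin: centre of its underside, on the table; z up. Loose, not fastened, 0.2 to 1 kg.
- jar_red: second smallest jar, red: upright open stoneware cylinder with a beige foot, outer diameter 66 mm, 75 mm tall, wall 8 mm (mouth 50 mm), dry food inside well below the rim. The red lid rests flat on its rim, 4 mm wider all round; the lid's origin is then 75 mm above the jar's. Origin: centre of its underside, on the table; z up. Loose, not fastened, 0.2 to 1 kg.
- jar_green: second largest jar, green: upright open stoneware cylinder with a beige foot, outer diameter 82 mm, 85 mm tall, wall 8 mm (mouth 66 mm), dry food inside well below the rim. The green lid rests flat on its rim, 4 mm wider all round; the lid's origin is then 85 mm above the jar's. Origin: centre of its underside, on the table; z up. Loose, not fastened, 0.2 to 1 kg.
- jar_blue: largest jar, blue: upright open stoneware cylinder with a beige foot, outer diameter 98 mm, 95 mm tall, wall 8 mm (mouth 82 mm), dry food inside well below the rim. The blue lid rests flat on its rim, 4 mm wider all round; the lid's origin is then 95 mm above the jar's. Origin: centre of its underside, on the table; z up. Loose, not fastened, 0.2 to 1 kg.
- cup: bystander: white espresso cup upside down on its white saucer (one piece, saucer 110 mm in diameter, 75 mm tall overall, small handle at its +y side). Origin: centre of the saucer's underside, on the table. Loose; leave it alone.
- shaker: bystander: white ceramic sugar shaker with a steel cap, 60 mm in diameter, 97 mm tall, closed. Origin: centre of its underside, on the table. Loose; leave it alone.
There are look-alikes about, which are no part of the job. What is shaped like the jar_yellow but turquoise is not meant.

How it is judged:
On the way, in this order (a step that is already met when the one before it is completed fails the run):
1. the yellow lid lies on the yellow jar, released (horizontal distance between lid_yellow and jar_yellow below 0.012 m and z of lid_yellow in the frame of jar_yellow between 0.061 and 0.069 m and angle between each of lid_yellow, jar_yellow's own z axis and vertical below 0.08 rad and contact force between the fingers and lid_yellow below 0.1 N), for 0.2 s.
2. the red lid lies on the red jar, released (horizontal distance between lid_red and jar_red below 0.012 m and z of lid_red in the frame of jar_red between 0.071 and 0.079 m and angle between each of lid_red, jar_red's own z axis and vertical below 0.08 rad and contact force between the fingers and lid_red below 0.1 N), for 0.2 s.
3. the green lid lies on the green jar, released (horizontal distance between lid_green and jar_green below 0.012 m and z of lid_green in the frame of jar_green between 0.081 and 0.089 m and angle between each of lid_green, jar_green's own z axis and vertical below 0.08 rad and contact force between the fingers and lid_green below 0.1 N), for 0.2 s.
4. the blue lid lies on the blue jar, released (horizontal distance between lid_blue and jar_blue below 0.012 m and z of lid_blue in the frame of jar_blue between 0.091 and 0.099 m and angle between each of lid_blue, jar_blue's own z axis and vertical below 0.08 rad and contact force between the fingers and lid_blue below 0.1 N), for 0.2 s.
At the end, for the whole second after the job is handed in: Every lid is on the jar of its own colour: centres within 12 mm horizontally, underside at rim height within 4 mm, lid and jar within 0.08 rad of level, released, and lids and jars at rest (all of step 1 and all of step 2 and all of step 3 and all of step 4 and linear speed of each of lid_yellow, jar_yellow, lid_red, jar_red, lid_green, jar_green, lid_blue, jar_blue below 0.02 m/s and angular speed of each of lid_yellow, lid_red, lid_green, lid_blue below 0.2 rad/s); the robot touches nothing.
It fails at once if a lid is dropped or knocked off (falls free faster than 0.8 m/s, as from over 3 cm) ((linear speed of lid_yellow above 0.8 m/s and contact force between the fingers and lid_yellow below 0.05 N) or (linear speed of lid_red above 0.8 m/s and contact force between the fingers and lid_red below 0.05 N) or (linear speed of lid_green above 0.8 m/s and contact force between the fingers and lid_green below 0.05 N) or (linear speed of lid_blue above 0.8 m/s and contact force between the fingers and lid_blue below 0.05 N)).
It fails at once if a jar is shifted by more than 3 cm (distance of any of jar_yellow, jar_red, jar_green, jar_blue from where it was at the start of the episode above 0.03 m).
It fails at once if the cup or the shaker is shifted by more than 2 cm (distance of any of cup, shaker from where it was at the start of the episode above 0.02 m).
It also fails if it takes over 120 s, if anything falls off the work surface, if the arm or the gripper's body presses on something with over 40 N, if the wrist force passes 120 N, or if a joint passes its speed limit or range.

ROBOT

A 6-joint arm with a two-finger parallel gripper is mounted at the origin on the work surface. World frame = base frame: x ahead of the robot, y to its left, z up, the work surface at z = 0. Lengths are in m, angles in rad, forces in N, time in s.
With the tool pointing down it reaches from about 0.325 to 0.775 m from the base axis. Payload 5.5 kg.
Tool frame: the origin (TCP) lies between the finger pads; the fingertips stand 8 mm ahead of it and the grasp point (between the pads) lies 11 mm behind it (tcp_to_tips is the distance from the TCP to the fingertips, in m); z points along the fingers, y is the direction in which the jaws open and shut (so a half turn about z gives the same grasp; the last joint's range is limited). The gripper opens to 88 mm and grips with 3 to 60 N. Pads are 20 mm wide; open, the fingers measure 115 mm over their backs; the gripper's body (75 mm by 178 mm) begins 61 mm behind the grasp point.
Start: joints at [-1.218, 0.091, 1.231, -0, 1.82, -0.057], TCP at [0.239, -0.55, 0.231] pointing down, gripper open.
Joint ranges: [-2.87, 2.87], [-0.86, 2.18], [0.17, 2.46], [-1.51, 4.65], [0.06, 2.69], [-2.65, 2.65]. Speed limits (rad/s): [2.57, 2.57, 3.01, 3.14, 3.14, 3.14].

INTERFACE

Orientations are given as a unit quaternion [w, x, y, z].
In Python, from bench import * gives the robot as it stands. Calls block until the motion is done:
- move_to(position, orientation): joint-space move of the TCP to a pose.
- move_l(position, speed=0.15, orientation=None): straight line of the TCP; orientation=None keeps the orientation; speed is the mean speed in m/s.
- movej(angles): joint-space move.
- gripper_open() and close(): open the fingers fully, or close them until they stop; the grip force is fixed at half the most.
- hold(seconds).
- inverse_kinematics(position, orientation): joint angles nearest the present ones, or None.
- state(): the state.
- get_image(name): name is "side" or "top" or "wrist"; returns a dict with "frame" (420x560x3 uint8, blue, green, red), "depth" (420x560 float32, m along the optical axis (not along the pixel's ray), 0 where there is no reading), "camera_matrix" (3x3 intrinsics, pixels), "k1" (the pictures are not rectified: a ray, as slopes to the right and down, at radius r is drawn at 1 + k1 r^2 times it, then the intrinsics apply), "view" (4x4, takes a point from world to camera coordinates). Camera axes: x right, y up, looking along -z (the intrinsics and any distortion apply to the point x, -y, -z); pixel columns grow to the right and rows downward; lengths in m; the calibration is good to about 2 mm. A picture is of the moment at which its call begins.
A pose or a line that the arm cannot do raises IKError and nothing moves.
- job_done(): hands the job in, once; it reports no verdict.
The state is a dict: "time": time; "joint_pos": joint angles; "dq": joint speeds; "joint_torque": joint torques, N m; "ee_pos": TCP position; "ee_rot": TCP orientation; "ft_force": force on the tool from outside, world axes, zero at the start; "moment": the same for the moment, N m; "finger_gap": finger opening in m.
Only numpy, scipy, OpenCV 4.12 (cv2) and the standard library are available. Lean on these libraries where they do the work, as an engineer would, in place of code of your own. Each camera call takes 0.05 s, during which the arm holds its last target. There are 200 camera calls.

## Working session

There is one attempt and no reset: what is moved stays moved. The work goes in short steps, each a Python script; the robot and the scene stay as the last script left them, time stands still between calls to the robot, and variables do not carry over. Pictures are saved under pics/ and viewed, about 12 in all and at most 16, crops included, and the job is handed in when it is done.

```bash
mkdir -p pics; ls; python3 - <<'E'
from bench import *
import cv2,numpy as np
for n in ("top","side"):
    d=get_image(n); cv2.imwrite(f"pics/{n}0.png",d["frame"]); np.savez(f"/tmp/{n}0.npz",**d)
    print(n,d["camera_matrix"].tolist(),d["k1"],np.round(d["view"],4).tolist(),(d["depth"]>0).mean())
print(state())
E
```

```text
pics
top [[425.32836272734755, 0.0, 277.3910357087449], [0.0, 425.32836272734755, 218.6060078834113], [0.0, 0.0, 1.0]] -0.05765773716895719 [[0.0362, -0.9993, -0.004, -0.0045], [0.9698, 0.0342, 0.2415, -0.5873], [-0.2412, -0.0126, 0.9704, -1.0419], [0.0, 0.0, 0.0, 1.0]] 0.996062925170068
side [[401.9380607470288, 0.0, 282.75044199105525], [0.0, 401.9380607470288, 210.286781091113], [0.0, 0.0, 1.0]] 0.0006058004565906305 [[-0.9647, -0.2633, 0.0095, 0.5379], [0.1811, -0.6365, 0.7497, -0.1635], [-0.1914, 0.7249, 0.6617, -0.9845], [0.0, 0.0, 0.0, 1.0]] 0.9961181972789116
{'time': 0.1, 'joint_pos': array([-1.21770766e+00,  9.17561115e-02,  1.23172979e+00, -1.20478777e-05,
        1.81978988e+00, -5.67161066e-02]), 'dq': array([-0.0001897 , -0.00310601, -0.00138419, -0.00111568,  0.00108586,
        0.00098302]), 'joint_torque': array([ 3.78927376e-03, -4.47857273e+01, -4.07569778e+01,  7.01060216e-02,
        2.84794247e-02, -8.63615082e-05]), 'ee_pos': array([ 0.23896027, -0.5500981 ,  0.22965652]), 'ee_rot': array([-8.31478483e-04,  9.79080805e-01,  2.03470067e-01, -1.30027705e-04]), 'ft_force': array([ 0.34986715,  0.10671655, -0.44395411]), 'moment': array([ 0.01303562, -0.01388835,  0.01118913]), 'finger_gap': 0.08742423481941769}
```

View pics/top0.png

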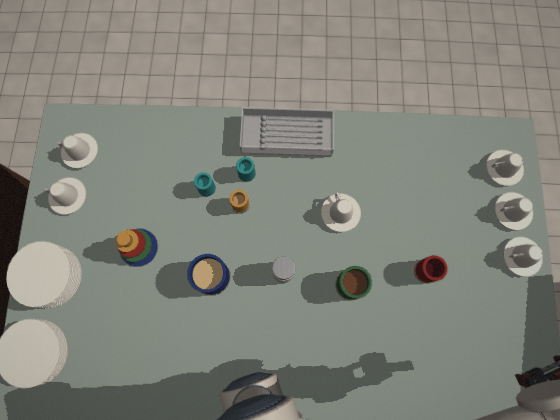

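View pics/side0.png

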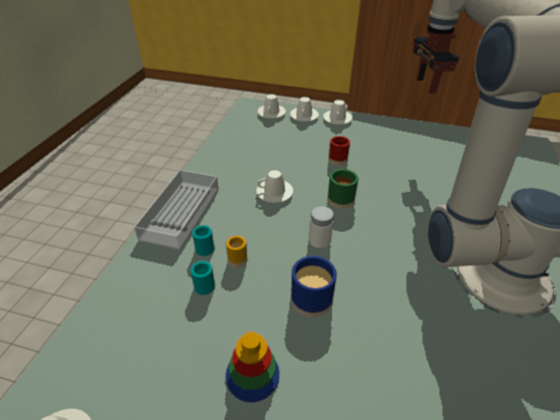

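Top view: the stack is at (130,243). Jars are yellow at (240,200), blue (209,274), green (354,283) and red (432,268). The cup is at (341,211) and the shaker at (284,268). Turquoise look-alikes stand at (204,183) and (246,168). Next I'll measure each from colour plus depth.

```bash
cat > h.py <<'E'
import cv2,numpy as np
HUE={"yellow":[(14,34)],"red":[(0,8),(172,180)],"green":[(45,82)],"blue":[(105,130)]}
def world(d):
    """world point of every pixel, from depth"""
    K=d["camera_matrix"]; h,w=d["depth"].shape
    uv=np.stack(np.meshgrid(np.arange(w),np.arange(h)),-1).reshape(-1,1,2).astype(float)
    n=cv2.undistortPointsIter(uv,K,np.array([float(d["k1"]),0,0,0]),None,None,(3,40,1e-9)).reshape(h,w,2)
    z=d["depth"][...,None]
    c=np.concatenate([n[...,:1]*z,-n[...,1:]*z,-z],-1)
    V=d["view"]; return (c-V[:3,3])@V[:3,:3]
def mask(d,col):
    hsv=cv2.cvtColor(d["frame"],cv2.COLOR_BGR2HSV)
    m=np.zeros(hsv.shape[:2],bool)
    for a,b in HUE[col]: m|=(hsv[...,0]>=a)&(hsv[...,0]<=b)
    return m&(hsv[...,1]>110)&(hsv[...,2]>45)&(d["depth"]>0)
def top_circle(d,col,z,near=None,tol=.008,r=.08):
    """enclosing circle in xy of the coloured points at height z"""
    P=world(d); m=mask(d,col)&(abs(P[...,2]-z)<tol)&(abs(P[...,1])<.8)
    if near is not None: m&=np.hypot(P[...,0]-near[0],P[...,1]-near[1])<r
    m=m.astype(np.uint8); n,l,s,_=cv2.connectedComponentsWithStats(m,connectivity=8)
    if n<2: return None
    if near is None: m=l==1+np.argmax(s[1:,4])
    p=P[m>0]; (x,y),R=cv2.minEnclosingCircle(p[:,:2].astype(np.float32))
    return np.round([x,y,2*R,np.median(p[:,2]),len(p)],4)
E
python3 - <<'E'
from h import *
for n in ("top","side"):
    d=dict(np.load(f"/tmp/{n}0.npz")); P=world(d)
    for c,z in zip(HUE,(.065,.075,.085,.095)): 
        near=None
        print(n,"jar",c,top_circle(d,c,z) if n=="side" else top_circle(d,c,z))
    print(n,"knob",top_circle(d,"yellow",.128,tol=.01))
d=dict(np.load("/tmp/top0.npz"));P=world(d)
for nm,(u,v) in dict(yj=(231,200),bj=(209,258),gj=(354,268),rj=(432,258),st=(126,238),cup=(341,205),sh=(284,266),t1=(204,178),t2=(246,163)).items(): print(nm,P[v,u].round(3))
E
```

```text
top jar yellow [6.413e-01 1.238e-01 4.960e-02 6.360e-02 1.520e+02]
top jar red [ 4.712e-01 -3.895e-01  6.520e-02  7.350e-02  2.380e+02]
top jar green None
top jar blue [4.363e-01 1.879e-01 9.700e-02 9.370e-02 3.330e+02]
top knob [5.090e-01 3.964e-01 3.520e-02 1.269e-01 1.550e+02]
side jar yellow [4.390e-01 1.785e-01 7.470e-02 6.890e-02 5.070e+02]
side jar red [5.095e-01 3.994e-01 7.330e-02 7.230e-02 5.070e+02]
side jar green [ 4.298e-01 -1.816e-01  8.220e-02  8.400e-02  1.690e+02]
side jar blue [4.372e-01 1.899e-01 9.920e-02 9.440e-02 4.600e+02]
side knob [5.096e-01 3.987e-01 3.480e-02 1.282e-01 3.060e+02]
yj [0.636 0.142 0.064]
bj [0.478 0.189 0.065]
gj [ 0.463 -0.182  0.083]
rj [ 0.497 -0.386  0.071]
st [0.511 0.389 0.126]
cup [ 0.629 -0.15   0.075]
sh [ 0.46  -0.005  0.097]
t1 [0.703 0.224 0.044]
t2 [0.75  0.11  0.046]
```

```bash
cat >> h.py <<'E'
def quat(yaw): return [0,float(np.cos(yaw/2)),float(np.sin(yaw/2)),0]
E
python3 - <<'E'
from h import *
from bench import *
d=dict(np.load("/tmp/side0.npz"))
J={}
for c,z,near in (("yellow",.065,(.641,.124)),("red",.075,(.471,-.39)),("green",.085,(.43,-.182)),("blue",.095,(.437,.189))): print(c,top_circle(d,c,z,near),top_circle(dict(np.load("/tmp/top0.npz")),c,z,near))
P=world(dict(np.load("/tmp/top0.npz"))); print("plates",P[272,45].round(3),P[195,65].round(3))
for yaw in (0,.4,.8,1.57,-.8):
  print(yaw,[None if (q:=inverse_kinematics([x,y,z],quat(yaw))) is None else np.round(q,1).tolist() for x,y in ((.5095,.398),(.641,.124),(.471,-.39)) for z in (.02,.24)])
E
```

```text
yellow [6.438e-01 1.263e-01 5.190e-02 6.420e-02 1.910e+02] [6.413e-01 1.238e-01 4.960e-02 6.360e-02 1.520e+02]
red [ 4.706e-01 -3.866e-01  7.200e-02  7.340e-02  1.340e+02] [ 4.712e-01 -3.895e-01  6.520e-02  7.350e-02  2.380e+02]
green [ 4.298e-01 -1.816e-01  8.220e-02  8.400e-02  1.690e+02] None
blue [4.372e-01 1.899e-01 9.920e-02 9.440e-02 4.600e+02] [4.363e-01 1.879e-01 9.700e-02 9.370e-02 3.330e+02]
plates [0.423 0.61  0.077] [0.636 0.598 0.061]
0 [[0.6, 0.3, 1.4, -0.0, 1.5, 2.2], [0.6, 0.2, 1.1, -0.0, 1.8, 2.2], [0.1, 0.3, 1.4, -0.0, 1.5, 1.7], [0.1, 0.2, 1.0, -0.0, 1.9, 1.7], [-0.7, 0.2, 1.5, -0.0, 1.5, 0.8], [-0.7, 0.1, 1.2, -0.0, 1.8, 0.8]]
0.4 [[0.6, 0.3, 1.4, -0.0, 1.5, 1.8], [0.6, 0.2, 1.1, -0.0, 1.8, 1.8], [0.1, 0.3, 1.4, -0.0, 1.5, 1.3], [0.1, 0.2, 1.0, -0.0, 1.9, 1.3], [-0.7, 0.2, 1.5, -0.0, 1.5, 0.4], [-0.7, 0.1, 1.2, -0.0, 1.8, 0.4]]
0.8 [[0.6, 0.3, 1.4, -0.0, 1.5, 1.4], [0.6, 0.2, 1.1, -0.0, 1.8, 1.4], [0.1, 0.3, 1.4, -0.0, 1.5, 0.9], [0.1, 0.2, 1.0, -0.0, 1.9, 0.9], [-0.7, 0.2, 1.5, -0.0, 1.5, 0.0], [-0.7, 0.1, 1.2, -0.0, 1.8, 0.0]]
1.57 [[0.6, 0.3, 1.4, -0.0, 1.5, 0.6], [0.6, 0.2, 1.1, -0.0, 1.8, 0.6], [0.1, 0.3, 1.4, -0.0, 1.5, 0.1], [0.1, 0.2, 1.0, -0.0, 1.9, 0.1], [-0.7, 0.2, 1.5, -0.0, 1.5, -0.7], [-0.7, 0.1, 1.2, -0.0, 1.8, -0.7]]
-0.8 [None, None, [0.1, 0.3, 1.4, -0.0, 1.5, 2.5], [0.1, 0.2, 1.0, -0.0, 1.9, 2.5], [-0.7, 0.2, 1.5, -0.0, 1.5, 1.6], [-0.7, 0.1, 1.2, -0.0, 1.8, 1.6]]
```

```bash
python3 - <<'E'
from h import *
from bench import *
Q=quat(np.pi/2)
move_l([.239,-.55,.30],.2); move_to([.49,.36,.30],Q)
d=get_image("wrist"); cv2.imwrite("pics/w1.png",d["frame"])
print("knob",top_circle(d,"yellow",.128,(.5095,.398),r=.05),"lids",[top_circle(d,c,z,(.5095,.398),tol=.006) for c,z in (("yellow",.104),("red",.072),("green",.04),("blue",.008))])
print(top_circle(d,"blue",.095,(.437,.189)))
print(state()["time"],state()["ee_pos"])
E
```

```text
knob [5.113e-01 3.973e-01 3.370e-02 1.271e-01 1.150e+03] lids [array([5.115e-01, 3.973e-01, 5.770e-02, 1.032e-01, 1.797e+03]), array([5.119e-01, 3.976e-01, 7.340e-02, 7.120e-02, 9.800e+02]), None, array([5.125e-01, 3.994e-01, 1.041e-01, 7.200e-03, 7.680e+02])]
[4.391e-01 1.896e-01 9.760e-02 9.360e-02 1.121e+03]
3.95 [0.4904363  0.359392   0.29999734]
```

View pics/w1.png

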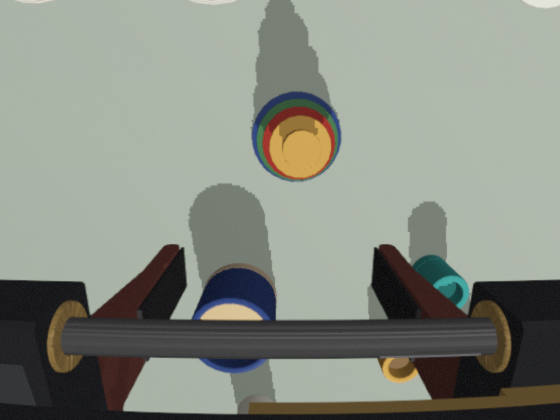

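Wrist view: the stack is upright and concentric, with the knob at (300,150) px. The blue jar is at (235,330) and the yellow jar at (398,370). Now for the yellow lid: pick it, refine the jar position from the wrist camera, place it and verify.

```bash
cat > go.py <<'E'
from h import *
from bench import *
Q=quat(np.pi/2); UP=.25; OFF=.020
def locate(col,z,est,r,D):
    """wrist look from beside est; None-safe"""
    move_l([est[0],est[1]-.06,UP],.3,Q); hold(.2)
    d=get_image("wrist"); cv2.imwrite(f"pics/{col}_{z:.3f}_{state()['time']:.0f}.png",d["frame"])
    c=top_circle(d,col,z,est,tol=.006,r=r); print("wrist",col,c)
    if c is not None and abs(c[2]-D)<.004 and np.hypot(*(c[:2]-est))<.012: return c[:2]
    print("  rejected"); return np.array(est)
def pick(xy,z0):
    move_l([*xy,UP],.3,Q); move_l([*xy,z0+OFF+.04],.2); move_l([*xy,z0+OFF],.06)
    close(); hold(.2); print("gap",state()["finger_gap"])
    move_l([*xy,z0+OFF+.02],.05); move_l([*xy,UP],.2); print("gap up",state()["finger_gap"])
def place(xy,rim):
    move_l([*xy,UP],.3); move_l([*xy,rim+OFF+.02],.15); move_l([*xy,rim+OFF+.004],.04); hold(.15)
    f0=state()["ft_force"][2]
    for k in range(7):
        move_l([*xy,rim+OFF+.003-.001*k],.02); f=state()["ft_force"][2]-f0
        if abs(f)>3: break
    print("touch at",3-k,"mm, df",f)
    gripper_open(); hold(.3); move_l([*xy,rim+OFF+.04],.1); move_l([*xy,UP],.25)
E
python3 - <<'E'
from go import *
pick((.511,.3975),.096)
j=locate("yellow",.065,(.641,.124),.05,.05)
print(j,state()["time"])
E
ls pics
```

```text
gap 0.03375576375283459
gap up 0.033568264050586695
wrist yellow [6.447e-01 1.241e-01 4.910e-02 6.400e-02 1.279e+03]
[0.6447 0.1241] 9.6917
side0.png
top0.png
w1.png
yellow_0.065_10.png
```

```bash
python3 - <<'E'
from go import *
place((.6437,.1245),.065)
locate("yellow",.073,(.6437,.1245),.05,.058)
d=get_image("top"); print("top",top_circle(d,"yellow",.073,(.6437,.1245),r=.05,tol=.006),"stack",top_circle(d,"red",.096,(.51,.397),tol=.01),state()["time"])
E
ls pics
```

```text
touch at -1 mm, df 4.863189380235773
wrist yellow [6.452e-01 1.240e-01 5.720e-02 7.220e-02 2.061e+03]
top [6.426e-01 1.233e-01 5.720e-02 7.210e-02 1.210e+02] stack [5.089e-01 3.970e-01 3.480e-02 9.450e-02 1.480e+02] 16.225
side0.png
top0.png
w1.png
yellow_0.065_10.png
yellow_0.073_16.png
```

View pics/yellow_0.073_16.png

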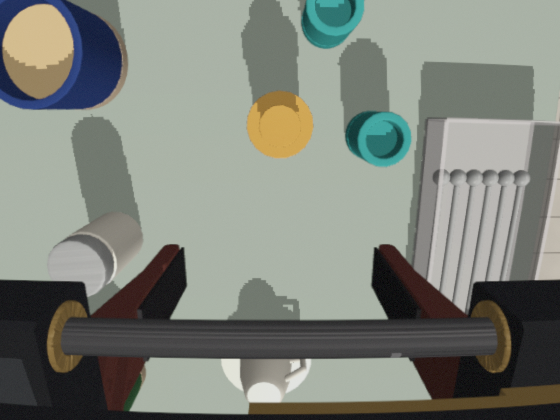

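```bash
python3 - <<'E'
from go import *
pick((.5097,.3975),.064)
e=(.471,-.3885)
j=locate("red",.075,e,.06,.066)-[.0015,0]
place(j,.075)
locate("red",.083,tuple(j),.06,.074)
d=get_image("top"); print("top",top_circle(d,"red",.083,j,r=.06,tol=.006),state()["time"])
E
ls pics
```

```text
gap 0.03364944123952045
gap up 0.03309833560809571
wrist red [ 4.745e-01 -3.906e-01  6.510e-02  7.400e-02  1.875e+03]
touch at -1 mm, df 6.708667175418528
wrist red [ 4.746e-01 -3.906e-01  7.340e-02  8.220e-02  4.466e+03]
top [ 4.715e-01 -3.895e-01  7.410e-02  8.200e-02  4.660e+02] 31.3333
red_0.075_25.png
red_0.083_31.png
side0.png
top0.png
w1.png
yellow_0.065_10.png
yellow_0.073_16.png
```

Yellow lid sits flat and centred at (280,125) px. The red lid sits 0.1 mm from its jar measurement. Green next; I'll stop to look if the colour mask fails again.

```bash
python3 - <<'E'
from go import *
import h
h.HUE["green"]=[(45,95)]
d=dict(np.load("/tmp/top0.npz")); hsv=cv2.cvtColor(d["frame"],cv2.COLOR_BGR2HSV); print(hsv[268:272,352:357].reshape(-1,3)[::6])
pick((.5097,.3975),.032)
e=(.4315,-.182)
c=locate("green",.085,e,.07,.082); j=c-[.0015,0]
d=get_image("wrist"); im=d["frame"]; 
if abs(c[0]-e[0])>1e-6:
    place(j,.085); locate("green",.093,tuple(j),.07,.09)
print(state()["time"])
E
ls pics
```

```text
[[ 63  92  91]
 [ 55  78  36]
 [ 14 111  55]
 [ 12 130  61]]
gap 0.03349171062730761
gap up 0.03363676038339389
wrist green [ 0.4545 -0.1968  0.0393  0.0822  8.    ]
  rejected
41.35
green_0.085_41.png
red_0.075_25.png
red_0.083_31.png
side0.png
top0.png
w1.png
yellow_0.065_10.png
yellow_0.073_16.png
```

View pics/green_0.085_41.png

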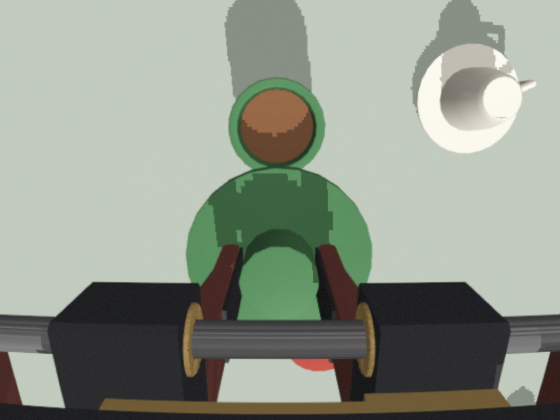

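```bash
python3 - <<'E'
import cv2
h=cv2.cvtColor(cv2.imread("pics/green_0.085_41.png"),cv2.COLOR_BGR2HSV)
print(h[60:220:6,280].tolist())
E
```

```text
[[52, 19, 144], [55, 19, 145], [54, 18, 144], [63, 84, 124], [62, 90, 150], [14, 133, 138], [13, 136, 152], [12, 135, 151], [13, 133, 153], [13, 134, 152], [12, 136, 150], [12, 133, 152], [12, 136, 133], [12, 136, 103], [12, 139, 101], [13, 134, 103], [13, 148, 100], [22, 110, 74], [64, 101, 104], [63, 98, 102], [62, 98, 99], [64, 103, 97], [63, 100, 97], [65, 100, 99], [63, 104, 98], [63, 101, 98], [62, 97, 97]]
```

The green jar (277,125) is fully visible beside the held lid. Its saturation is about 90, below my threshold, so I'll lower the threshold.

```bash
sed -i 's/>110)/>60)/' h.py; python3 - <<'E'
from go import *
e=(.4315,-.182)
c=locate("green",.085,e,.07,.082); j=c-[.0015,0]
if abs(c[0]-e[0])>1e-6:
    place(j,.085); locate("green",.093,tuple(j),.07,.09)
    d=get_image("top"); print("top",top_circle(d,"green",.093,j,r=.07,tol=.006))
print(state()["time"])
E
```

```text
wrist green [ 4.311e-01 -1.847e-01  8.090e-02  8.400e-02  2.260e+03]
touch at -1 mm, df 6.302389497151829
wrist green [ 4.310e-01 -1.840e-01  8.940e-02  9.220e-02  7.876e+03]
top [ 4.283e-01 -1.837e-01  8.860e-02  9.220e-02  8.160e+02]
48.1583
```

```bash
sed -i 's/est\[1\]-.06,UP/est[1]-.08,UP/' go.py; python3 - <<'E'
from go import *
pick((.5097,.3975),0)
e=(.4373,.189)
c=locate("blue",.095,e,.075,.098); j=c-[.0015,0]
if np.hypot(*(j-e))<.004 :
    place(j,.095); locate("blue",.103,tuple(j),.075,.106)
    d=get_image("top"); print("top",top_circle(d,"blue",.103,j,r=.075,tol=.006))
print(state()["time"])
E
```

```text
gap 0.03371006827806954
gap up 0.033327413114450755
wrist blue [4.393e-01 1.889e-01 9.730e-02 9.400e-02 3.032e+03]
touch at -1 mm, df 6.593635047869738
wrist blue [4.3940e-01 1.9080e-01 1.0610e-01 1.0230e-01 1.2939e+04]
top [4.191e-01 2.139e-01 8.340e-02 1.022e-01 4.670e+02]
62.9583
```

```bash
python3 - <<'E'
from go import *
x=state()["ee_pos"]; move_l([x[0],x[1],.30],.2); move_to([.239,-.55,.30],Q); hold(.3)
for n in ("top","side"):
    d=get_image(n); cv2.imwrite(f"pics/{n}9.png",d["frame"])
    for c,z,e in (("yellow",.073,(.6437,.1245)),("red",.083,(.472,-.39)),("green",.093,(.4295,-.184)),("blue",.103,(.438,.19))): print(n,c,top_circle(d,c,z,e,tol=.006,r=.065))
print(state()["time"],state()["ft_force"])
E
```

```text
top yellow [6.434e-01 1.237e-01 5.870e-02 7.190e-02 2.120e+02]
top red [ 4.718e-01 -3.907e-01  7.500e-02  8.220e-02  4.690e+02]
top green [ 4.287e-01 -1.837e-01  8.880e-02  9.210e-02  8.180e+02]
top blue [4.365e-01 1.903e-01 1.063e-01 1.021e-01 1.252e+03]
side yellow [6.439e-01 1.262e-01 5.960e-02 7.340e-02 2.200e+02]
side red [ 4.734e-01 -3.875e-01  7.470e-02  8.310e-02  1.770e+02]
side green [ 4.298e-01 -1.816e-01  9.330e-02  9.330e-02  3.860e+02]
side blue [4.368e-01 1.911e-01 1.087e-01 1.034e-01 1.296e+03]
66.2083 [ 0.02712846 -0.21902876 -0.34093952]
```

View pics/side9.png

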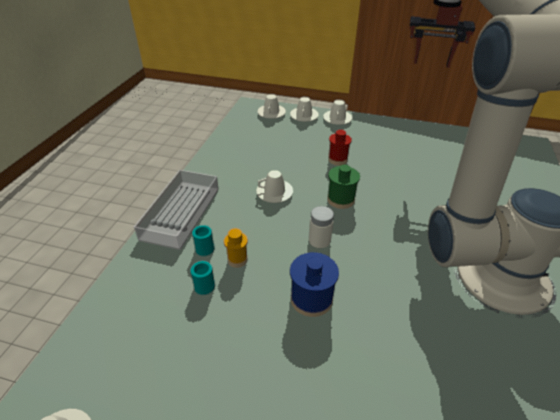

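All four lids sit on their jars: red at (339,147), green (343,182), yellow (236,246) and blue (314,280). The cup and shaker are where they were, and the arm is clear.

```bash
python3 -c "
from bench import *
job_done()"
```

```text
the job is handed in; nothing more can be done
```

I moved the four lids from the stack onto the jars of their own colour, in the order yellow, red, green, blue. Each was set down under a force check, and the job was handed in at about 66 s of the 120 s allowed.

- **Centring:** wrist-camera readings before and after each placing put the lids within about 2 mm of their jars' centres. Blue was the furthest off, at 1.9 mm.
- **Height:** lid height matched the rim height to about 1.5 mm in both fixed views. I checked levelness only by eye in the pictures, where the lids look flat.
- **Bystanders:** in the last side picture the cup and shaker appear unmoved. I did not measure their positions again.
- **Disagreements:**
  - The cameras differ from one another by up to 3 mm, which is a calibration offset.
  - The first green-jar mask failed on low saturation. I fixed it before placing.
  - One top view of the blue lid gave a bad reading, probably because the arm was in the way. It read correctly once the arm had moved clear.

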